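Short spin on the bench microcentrifuge

TASK

Give the tubes a short spin in the microcentrifuge, pushing with the closed fingers and picking nothing up. First press its mains rocker over to on while the lid is still open (the machine must be live to register the lid closing), then push the lid down until its catch holds it fully shut, then press the oblong short-spin key fully down and finish while still holding it down, because the rotor runs only as long as that key is held. Do not press the round start key, nor the short-spin key before the lid is shut, do not throw the lid right back, and leave the things standing around where they are.

Things in the scene. Friction and masses are not known exactly. Their poses are not given: they have to be found in the camera images.
- centrifuge: white bench-top microcentrifuge, fixed, 205 deep (x) x 184 wide (y) x 110 mm high with the lid shut. Origin on the bench under its middle; x to its back, y to its left, z up. The front panel rises 10 degrees to the back, from x -106, z 73 to x -46, z 83 mm; on it, left to right: rocker (y +64), flat display (+22), round start key (-12), oblong short-spin key (-60). Behind it the flat deck, z 95 mm
- mains_rocker (a joint): black mains rocker, 34 mm front to back x 24 mm wide, pivoted at its middle about the machine's y axis; rad: 0 = off (its front half, nearest the robot, stands raised, front edge 8 mm out of the panel), 0.30 = on (front half level with the panel's slope, 3 mm proud). About 4 N on the raised half tips it; it snaps over beyond half-way and stays
- rocker_press (a point): point on the surface of the rocker, at the middle of its front half, 11 mm in front of its pivot (moves with the rocker; about 4 mm down from off to on)
- lid (a joint): grey hinged lid with a round clear window, 138 long x 156 wide x 14 mm thick, hinge at the back along the machine's y axis; rad: 0 = shut, larger = more open (stop at 1.2). Well open it stays where left; near shut a spring lifts it again unless it is pressed right down to 0, where a sprung roller catch holds it. Takes about 3 N at the front edge, up to about 10 N over the catch
- lid_press (a point): point on the lid's outer (upper) face, 118 mm from the hinge axis and 25 mm in from the tip of the front lip, mid-width; the place to push (moves with the lid)
- lid_hinge (a point): point on the lid's hinge axis at mid-width, 103 mm above the bench; with the lid shut its outer face is 6.5 mm above the axis
- short_key (a joint): short-spin key, grey, oblong with rounded edges, 42 mm wide (machine y) x 20 mm, slides straight into the panel; m: 0 = up, 0.004 = fully down. Spring return: 1.5 N at the top, 3.5 N fully down
- short_key_top (a point): middle of the top face of the short-spin key, 7 mm out of the panel when up (moves with the key)
- start_key (a joint): start key for timed runs, grey, round, 16 mm across, 48 mm to the left of the short-spin key; m: 0 = up, 0.004 = fully down, spring return. Not to be pressed
- vial_rack: blue rack of small vials, 62 x 175 x 39 mm, loose, beside the machine; bystander; origin under its middle
- bottle_small: clear 100 mL bottle with a wide blue cap, 56 mm across x 108 mm high, loose, beside the machine; bystander; origin under its middle
- beaker: small clear beaker, 45 mm across x 56 mm high, loose, beside the machine; bystander; origin under its middle
- amber_bottle: amber bottle with a black cap, 60 mm across x 122 mm high, loose; bystander; origin under its middle
- tip_box: pipette-tip box, blue with a clear lid, 86 x 116 x 73 mm, loose; bystander; origin under its middle
- marker: marker pen lying on the bench, 135 mm long, 16 mm thick, loose; bystander
- wash_bottle: white wash bottle with a red bent spout, 215 mm high, loose; bystander; origin under its middle

How it is judged (in metres and radians):
On the way, in this order (a step that is already met when the one before it is completed fails the run):
1. the mains rocker is on, with the lid still open (value of joint mains_rocker above 0.27 rad and value of joint lid above 0.4 rad), for 0.2 s.
2. the lid is fully shut (value of joint lid below 0.02 rad), for 0.2 s.
3. the short-spin key is pressed fully down (value of joint short_key above 0.003 m), for 0.2 s.
At the end, for the whole second after the job is handed in: The rocker is fully on (over 0.27 of 0.30 rad), the lid is shut on its catch (within 0.02 rad) and the fingers still hold the short-spin key down (at least 3 of its 4 mm, with over 1 N) (value of joint mains_rocker above 0.27 rad and value of joint lid below 0.02 rad and value of joint short_key above 0.003 m and contact force between the fingers and centrifuge above 1 N); the arm keeps its last pose, push and grip.
It fails at once if the round start key is pressed (value of joint start_key above 0.0015 m).
It fails at once if the short-spin key is pressed while the lid is not shut (value of joint short_key above 0.002 m and value of joint lid above 0.04 rad).
It fails at once if the lid is raised instead of shut (value of joint lid above 1.15 rad).
It fails at once if a thing standing around is picked up, knocked over or pushed out of place (by more than 30 mm) (distance of any of vial_rack, bottle_small, beaker, amber_bottle, tip_box, marker, wash_bottle from where it was at the start of the episode above 0.03 m or angle between any of bottle_small, amber_bottle, beaker, wash_bottle's own z axis and vertical above 0.7 rad).
It also fails if it takes over 42 s, if anything falls off the work surface, if the arm or the gripper's body presses on something with over 40 N, if the wrist force passes 120 N, or if a joint passes its speed limit or range.

ROBOT

A 7-joint arm with a two-finger parallel gripper is mounted at the origin on a cart in front of the work surface, level with it; the furniture and walls round the work are solid. World frame = base frame: x ahead of the robot, y to its left, z up, the work surface at z = 0. Lengths are in mm, angles in degrees, forces in N, time in s.
With the tool pointing down it reaches from about 425 to 875 mm from the base axis. Payload 8.4 kg.
Tool frame: the origin (TCP) lies at the very end of the fingers, on their centre line; the grasp point (between the pads) lies 19 mm behind it (robot.hold_point_z is the z of the grasp point in the tool frame, in mm); z points along the fingers, y is the line along which they close (so a half turn about z gives the same grasp; the last joint's range is limited). The gripper opens to 85 mm and grips with 20 to 120 N. Pads are 22 mm wide; open, the fingers measure 114 mm over their backs; the gripper's body (76 mm by 85 mm) begins 54 mm behind the grasp point. The pads swing forward as they close: fully open they stand 13 mm farther back than shut.
Start: joints at [67.598, 19.091, 2.286, 83.961, -0.768, 76.965, -3.352], TCP at [186.968, -622.501, 231.308] pointing down, gripper open.
Joint ranges: [-147.57, 147.57], [-21.85, 119.76], [-74.77, 79.35], [14.55, 137.4], [-85.83, 265.84], [4.83, 119.75], [-152.11, 152.11]. Speed limits (degrees/s): [127.2, 127.2, 159.86, 159.86, 180, 180, 180].

INTERFACE

Orientations are given as [roll, pitch, yaw] about the fixed x, y, z axes, in that order (R = Rz(yaw) Ry(pitch) Rx(roll)).
In Python, from rig import robot gives the robot as it stands.
- The arm moves only by the shell command python3 -m pendant 'ROWS' [OPENING] [FORCE]. ROWS is JSON, a list that holds one entry, the list of rows, each a list of 6 numbers: the shift along the world's x, y, z in mm, then the turn, a rotation vector about the world's x, y, z in degrees. In form: [[[x, y, z, ax, ay, az], ...]]. A call has 1 to 10 rows; each row is the pose to reach, as a shift and turn from the pose commanded when the call began; what a row does not reach only later rows make up. A row lasts 1/10 s, in which the tool goes at most 50 mm and 8.59 degrees, less where a joint would pass 70% of its speed; a pose out of reach is approached as far as the arm can. A call with a gripper value outside its range is refused whole. OPENING is the gripper command: -1 is shut, 1 is fully open, values between are in proportion, set as the call begins (- or left out, the last holds). The fingers move at their own pace and stop on an object; FORCE is the grip in N (left out, the last holds). Time passes only in rows, so rows that repeat a pose let the fingers close. It gives the time, the measured TCP pose, the force, the opening and the grip force at its end, in the units of the state.
- robot.state(): the state, without advancing time (a new reading comes with each control period).
- robot.snapshot(name): name is "scene" or "top" or "wrist"; returns (picture, depth): 420x560x3 uint8, red, green, blue; 420x560 float32, mm along the optical axis (not along the pixel's ray), 0 where there is no reading.
- robot.camera_model(name): a dict with "fx", "fy", "cx", "cy" (pixels), "camera_from_world" (4x4, takes a point from world to camera coordinates). Camera axes: x right, y down, z forward; pixel columns grow to the right and rows downward; lengths in mm; the calibration is good to about 2 mm. A picture is of the moment at which its call begins: read the wrist's pose just before it. camera_model takes no time and is no camera call; for the wrist camera it gives the pose at the moment of the call.
- robot.sign_off(): hands the job in; it is judged then, once.
Trained networks look in the newest picture that a camera, given by its name, has taken for a name from the list of things; names that differ only in an ending like _2 or _b are one class to them, and where a whole thing is asked for, a point or a joint stands for the part that bears it (a point fixed in the world has none). Each returns a list of dicts, best first, with "p" (0 to 1); they miss things now and then, are a little off and sometimes report something else, mostly with a low value. They report only what shows in the picture. A call takes as long as a camera call.
- robot.silhouettes(camera, label): "region" (420x560 bool, what is visible of it) and "box" ([centre column, centre row, width, height] in pixels, round what is visible of it).
The state is a dict: "clock": time; "qpos": joint angles; "joint_velocities": joint speeds; "joint_efforts": joint torques, N m; "tcp_pos": TCP position; "tcp_rot": TCP orientation; "force": force on the tool from outside, world axes, zero at the start; "torque": the same for the moment, N m; "gripper_width": finger opening in mm; "grasp_force": force on a finger pad.
Only numpy, scipy, OpenCV 4.12 (cv2) and the standard library are available. Lean on these libraries where they do the work, as an engineer would, in place of code of your own. Each camera call takes 0.05 s, during which the arm holds its last target. There are 200 camera calls.

## Working session

There is one attempt and no reset: what is moved stays moved. The work goes in short steps, Python scripts to look and compute and a shell command to move; the robot and the scene stay as the last step left them, time stands still between calls to the robot, and variables do not carry over. Pictures are saved under pics/ and viewed, at most 10 in all, crops included, and the job is handed in when it is done.

```bash
mkdir -p pics
cat > h.py <<'E'
import numpy as np, cv2, json
from rig import robot
def snap(n,f):
    m=robot.camera_model(n); p,d=robot.snapshot(n); cv2.imwrite('pics/'+f,p[:,:,::-1]); return m,p,d
def world(m,d,u,v):
    z=d[v,u].astype(float); c=np.stack([(u-m['cx'])*z/m['fx'],(v-m['cy'])*z/m['fy'],z,np.ones_like(z)],-1)
    return (c@np.linalg.inv(np.array(m['camera_from_world'])).T)[...,:3]
def pix(m,p):
    c=np.array(m['camera_from_world'])@np.append(p,1); return m['fx']*c[0]/c[2]+m['cx'],m['fy']*c[1]/c[2]+m['cy']
E
python3 - <<'E'
from h import *
s=robot.state(); print({k:np.round(v,2).tolist() for k,v in s.items()})
for c in('scene','top'):
    m,p,d=snap(c,c+'1.png'); np.savez(c+'1.npz',d=d); print(c,m['fx'],np.round(m['camera_from_world'],2).tolist())
    for l in('mains_rocker','short_key','start_key','lid','centrifuge'):
        for r in robot.silhouettes(c,l)[:1]:
            v,u=np.nonzero(r['region']&(d>0)); w=world(m,d,u,v)
            print(c,l,round(r['p'],2),np.round(r['box']),len(u),np.round(np.median(w,0)),np.round(np.percentile(w,[2,98],0)).tolist())
E
```

```text
{'clock': 0.0, 'qpos': [67.6, 19.13, 2.28, 84.01, -0.77, 76.97, -3.35], 'joint_velocities': [-0.04, 0.06, -0.05, 0.03, 0.03, -0.17, -0.06], 'joint_efforts': [0.0, -65.86, 1.37, -40.56, 0.02, 0.01, 0.0], 'tcp_pos': [186.84, -622.07, 230.41], 'tcp_rot': [-179.91, 0.01, 16.72], 'force': [-0.49, 0.41, -0.26], 'torque': [-0.01, 0.04, -0.02], 'grasp_force': 0.0, 'gripper_width': 85.02}
scene 412.9059842953214 [[-0.44, -0.9, 0.03, 323.64], [-0.39, 0.16, -0.91, 257.09], [0.81, -0.41, -0.42, 821.98], [0.0, 0.0, 0.0, 1.0]]
scene mains_rocker 0.58 [334. 219.  11.   5.] 38 [420.   4.  84.] [[405.0, -6.0, 82.0], [435.0, 14.0, 85.0]]
scene short_key 0.46 [360. 207.  13.   6.] 54 [ 452. -112.   85.] [[442.0, -131.0, 80.0], [464.0, -97.0, 89.0]]
scene lid 0.71 [320. 177.  62.  33.] 712 [520. -16. 161.] [[479.0, -140.0, 45.0], [811.0, 55.0, 200.0]]
scene centrifuge 0.82 [330. 204.  87.  87.] 4655 [479. -10.  81.] [[393.0, -136.0, 14.0], [591.0, 68.0, 193.0]]
top 414.86489722527887 [[0.01, -1.0, -0.0, 109.18], [-0.98, -0.01, -0.2, 535.48], [0.2, 0.0, -0.98, 1147.43], [0.0, 0.0, 0.0, 1.0]]
top short_key 0.6 [362. 232.  12.  12.] 106 [ 453. -116.   84.] [[442.0, -136.0, 78.0], [465.0, -98.0, 89.0]]
top lid 0.8 [334. 197.  73.  45.] 2092 [539. -32. 159.] [[482.0, -107.0, 107.0], [606.0, 46.0, 199.0]]
top centrifuge 0.93 [333. 215.  85.  89.] 4950 [495. -36.  95.] [[400.0, -136.0, 19.0], [603.0, 58.0, 197.0]]
```

View pics/scene1.png

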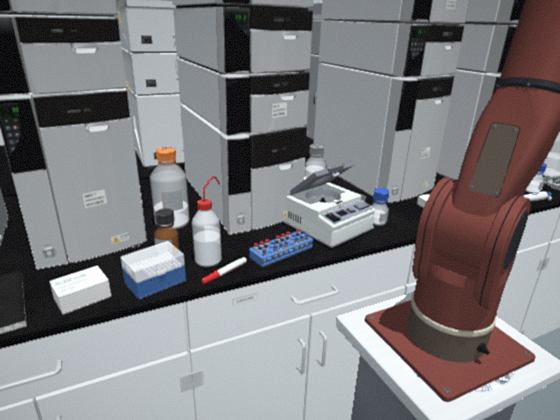

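View pics/top1.png

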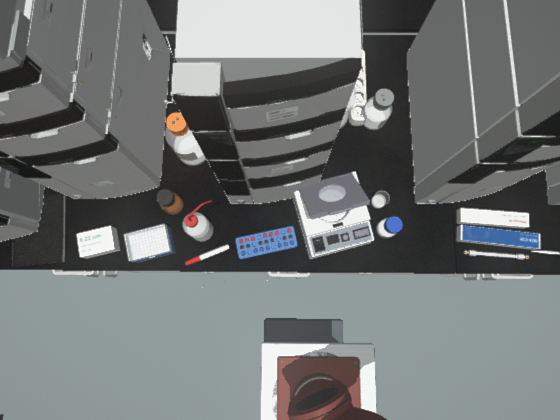

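The machine sits at about (510,-38) with yaw about 15°. The lid is about 0.7 rad open, in pixels at (334,197) in the top view. I'm moving over it for a wrist look.

```bash
python3 -m pendant '[[[22,37,5,0,0,0],[44,74,10,0,0,0],[66,111,20,0,0,0],[88,148,30,0,0,0],[110,185,30,0,0,0],[132,222,30,0,0,0],[154,259,30,0,0,0],[173,292,30,0,0,0]]]' -1 30
python3 -m pendant '[[[10,40,0,0,0,0],[20,80,0,0,0,0],[30,120,0,0,0,0],[40,160,0,0,0,0],[50,200,0,0,0,0],[60,240,0,0,0,0],[65,270,0,0,0,0],[65,270,0,0,0,0],[65,270,0,0,0,0]]]'
python3 - <<'E'
from h import *
print(robot.state()['qpos'],robot.state()['tcp_pos'])
m,p,d=snap('wrist','w1.png'); np.savez('w1.npz',d=d); print(np.round(m['camera_from_world'],3).tolist(),m['fx'])
for l in('mains_rocker','short_key','start_key','lid'):
    for r in robot.silhouettes('wrist',l)[:2]:
        v,u=np.nonzero(r['region']&(d>0)); w=world(m,d,u,v)
        print(l,round(r['p'],2),np.round(r['box']),len(u),np.round(np.median(w,0)),np.round(np.percentile(w,[2,98],0)).tolist())
E
```

```text
clock: 1.4
tcp_pos: [361.0, -328.5, 261.6]
tcp_rot: [180.0, -0.0, 16.8]
force: [-0.1, -0.4, 0.0]
gripper_width: -0.1
grasp_force: 0.0
clock: 2.3
tcp_pos: [425.0, -60.4, 261.5]
tcp_rot: [180.0, -0.0, 16.8]
force: [-0.8, 0.3, -0.1]
gripper_width: 0.1
grasp_force: 0.0
[ 34.93245117  -7.09428142 -29.58317396 108.50615396  -3.54385971
  77.67233378 -66.90945819] [424.97659555 -60.35701438 261.49594387]
[[0.288, -0.958, 0.001, -181.462], [-0.918, -0.276, 0.286, 328.993], [-0.274, -0.083, -0.958, 518.953], [0.0, 0.0, 0.0, 1.0]] 308.33088678959075
mains_rocker 0.6 [221. 176.  24.  34.] 737 [425.   1.  81.] [[409.0, -13.0, 78.0], [443.0, 14.0, 83.0]]
short_key 0.76 [336. 180.  38.  18.] 680 [ 459. -117.   84.] [[447.0, -137.0, 81.0], [471.0, -98.0, 86.0]]
short_key 0.68 [411. 180.  77.  61.] 3472 [ 481. -191.   97.] [[455.0, -223.0, 7.0], [505.0, -177.0, 108.0]]
start_key 0.69 [423.  99.  46.  50.] 1678 [ 569. -195.   32.] [[543.0, -207.0, 17.0], [584.0, -165.0, 56.0]]
start_key 0.59 [291. 177.  12.  15.] 190 [446. -71.  84.] [[439.0, -78.0, 79.0], [453.0, -64.0, 86.0]]
lid 0.96 [285.  66. 244. 128.] 27928 [534. -35. 169.] [[487.0, -110.0, 124.0], [595.0, 41.0, 199.0]]
lid 0.61 [ 13. 108.  26.  11.] 302 [422. 269.  12.] [[410.0, 259.0, 4.0], [429.0, 281.0, 15.0]]
```

View pics/w1.png

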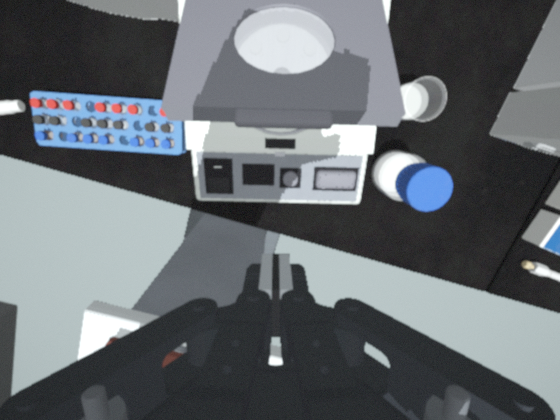

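The wrist view shows the rocker at (221,176), the start key at (291,177) and the short key at (336,180). Machine yaw is about 16°, nearly the tool's yaw. I'm going above the rocker's front half with a 12° tilt to match the panel.

```bash
python3 -m pendant '[[[-3,15,-20,1,-3,0],[-7,30,-50,2,-6,0],[-10,45,-80,3,-9,0],[-13,57,-110,3.4,-11.5,0],[-13,57,-140,3.4,-11.5,0],[-13,57,-155,3.4,-11.5,0],[-13,57,-155,3.4,-11.5,0],[-13,57,-155,3.4,-11.5,0]]]'
python3 - <<'E'
from h import *
s=robot.state();print(s['qpos'],s['tcp_pos'],s['force'])
m,p,d=snap('wrist','w2.png')
for l in('mains_rocker','short_key'):
    for r in robot.silhouettes('wrist',l)[:1]:
        v,u=np.nonzero(r['region']&(d>0)); w=world(m,d,u,v)
        print(l,round(r['p'],2),np.round(r['box']),len(u),np.round(np.median(w,0)),np.round(np.percentile(w,[2,98],0)).tolist())
E
```

```text
clock: 3.35
tcp_pos: [412.3, -3.8, 106.8]
tcp_rot: [180.0, -12.0, 16.7]
force: [-0.4, -0.0, 0.5]
gripper_width: -0.0
grasp_force: 0.0
[ 32.5208168  -10.40182133 -32.21011045 130.95898281 -12.29426532
  46.93467967 -65.58749778] [412.27210941  -3.78775603 106.84323761] [-0.40073629 -0.01182641  0.52038849]
mains_rocker 0.66 [273. 239.  41.  52.] 1805 [428.   3.  81.] [[410.0, -10.0, 79.0], [442.0, 14.0, 83.0]]
short_key 0.87 [482. 243.  72.  34.] 2319 [ 458. -116.   84.] [[446.0, -136.0, 80.0], [470.0, -97.0, 86.0]]
```

View pics/w2.png

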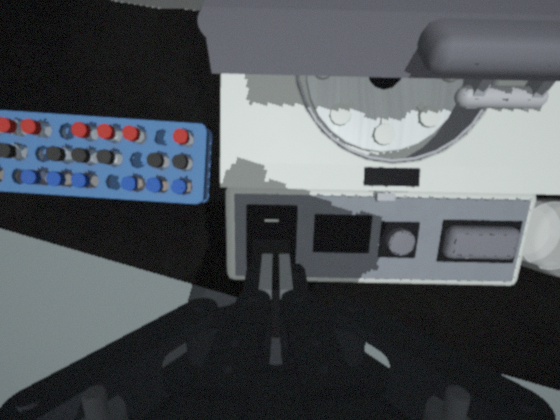

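The fingertips at (275,258) are laterally centred over the rocker's front half, with the rocker at (273,239). I'm lowering now.

```bash
python3 -m pendant '[[[0,1,-8,0,0,0],[0,1,-16,0,0,0],[0,1,-20,0,0,0],[0,1,-23,0,0,0],[0,1,-25,0,0,0],[0,1,-25,0,0,0]]]'
python3 -c "
from rig import robot; s=robot.state();print(s['qpos'],s['force'])"
```

```text
clock: 4.1
tcp_pos: [411.9, -2.4, 81.0]
tcp_rot: [180.0, -12.0, 16.7]
force: [-0.1, -0.1, 0.2]
gripper_width: -0.1
grasp_force: 0.0
[ 32.48622698  -7.85335751 -33.26244909 132.6003434  -11.04880394
  42.91310922 -66.8703414 ] [-0.11497905 -0.07004293  0.16292755]
```

```bash
python3 -m pendant '[[[0,0,-1,0,0,0],[0,0,-2,0,0,0],[0,0,-3,0,0,0]]]'; python3 -m pendant '[[[0,0,-1,0,0,0],[0,0,-2,0,0,0],[0,0,-3,0,0,0],[0,0,-3,0,0,0]]]'
```

```text
clock: 4.4
tcp_pos: [412.2, -2.5, 78.6]
tcp_rot: [179.9, -12.0, 16.7]
force: [-7.6, 0.0, 16.1]
gripper_width: 0.1
grasp_force: 8.7
clock: 4.8
tcp_pos: [412.5, -2.6, 78.0]
tcp_rot: [179.9, -12.0, 16.7]
force: [-30.9, -0.7, 57.5]
gripper_width: -0.1
grasp_force: 31.3
```

```bash
python3 -m pendant '[[[0,0,5,0,0,0],[-2,0,25,0,0,0],[-2,0,55,0,0,0],[-2,0,90,0,0,0],[-2,0,90,0,0,0]]]'
python3 - <<'E'
from h import *
m,p,d=snap('wrist','w3.png')
r=robot.silhouettes('wrist','mains_rocker')[0]
v,u=np.nonzero(r['region']&(d>0)); w=world(m,d,u,v)
a=np.deg2rad(16.3); X=(w-[426,1,0])@[np.cos(a),np.sin(a),0]
for lo in range(-18,18,4):
    k=(X>lo)&(X<lo+4); print(lo,k.sum(),np.round(np.median(w[k,2]),1) if k.any() else '')
v,u=np.mgrid[0:420,0:560]; w=world(m,d,u,v).reshape(-1,3)
L=(w-[510,-38,0])@np.array([[np.cos(a),-np.sin(a),0],[np.sin(a),np.cos(a),0],[0,0,1]])
k=(abs(L[:,1])<70)&(L[:,2]>112)&(L[:,0]<100)&(L[:,0]>-60); A=L[k]
print('lid',k.sum(),A.min(0),A.max(0))
for lo in range(-40,100,10):
    q=(A[:,0]>lo)&(A[:,0]<lo+10); print(lo,q.sum(),np.round(np.percentile(A[q,2],[5,50,95]),1) if q.any() else '')
E
```

```text
clock: 5.3
tcp_pos: [412.6, -2.6, 169.7]
tcp_rot: [179.7, -12.4, 16.8]
force: [0.8, -0.3, -1.0]
gripper_width: 0.1
grasp_force: 0.0
-18 122 77.1
-14 144 77.8
-10 144 78.5
-6 142 79.2
-2 131 80.2
2 145 82.5
6 150 84.5
10 150 86.5
14 115 84.5
lid 38593 [-41.55118538 -69.99530623 119.40567751] [ 79.2001546   69.99665883 323.70670174]
-40 0 
-30 0 
-20 5876 [174.9 196.8 199.9]
-10 6696 [190.  193.3 196.4]
0 5078 [181.6 185.9 189.9]
10 4298 [172.9 177.3 181.1]
20 3601 [162.2 167.5 172.3]
30 3166 [153.3 158.3 163.3]
40 2792 [144.5 149.5 154.3]
50 2452 [135.9 140.8 145.5]
60 2257 [127.8 132.3 137. ]
70 1436 [121.8 125.6 128.8]
80 0 
90 0
```

View pics/w3.png

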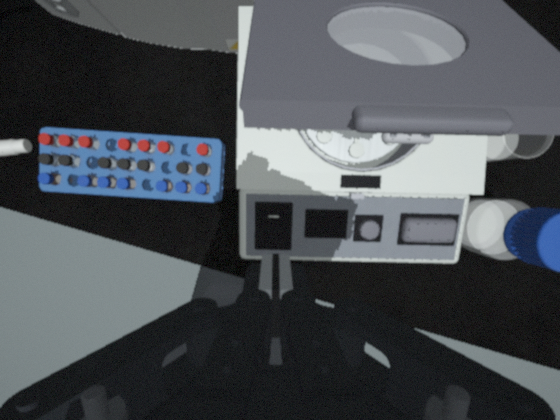

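The rocker is on: its front half now follows the 10° slope. The lid is at 0.73 rad with its hinge at local x of about 88. I'm checking for cabinet clearance while moving above the lid.

```bash
python3 -m pendant '[[[0,0,35,0,0,0],[5,-3,70,0,0,0],[30,-12,75,-1,3,0],[60,-22,75,-2,6,0],[85,-32,70,-3,10,0],[100,-36,60,-3.4,12,0],[100,-36,50,-3.4,12,0],[100,-36,50,-3.4,12,0]]]'
python3 - <<'E'
from h import *
m=robot.camera_model('top'); d=np.load('top1.npz')['d']
v,u=np.mgrid[0:420,0:560]; w=world(m,d,u,v).reshape(-1,3)
for y in range(-160,160,40):
    k=(d.ravel()>0)&(w[:,1]>y)&(w[:,1]<y+40)&(w[:,2]>210)&(w[:,0]>450); print(y,w[k,0].min() if k.any() else None)
E
```

```text
clock: 6.2
tcp_pos: [508.5, -37.9, 212.1]
tcp_rot: [-179.7, 0.7, 16.8]
force: [-1.5, -1.0, 0.0]
gripper_width: -0.2
grasp_force: 0.0
-160 None
-120 None
-80 None
-40 622.5606494111878
0 575.5024959848972
40 563.9183428469614
80 548.9901092359171
120 546.598240240706
```

```bash
python3 -m pendant '[[[0,0,-12,0,0,0],[-2,-1,-22,0,0,0],[-5,-2,-32,0,0,0],[-9,-3,-40,0,0,0],[-13,-4,-48,0,0,0],[-17,-5,-57,0,0,0],[-20,-6,-66,0,0,0],[-23,-7,-76,0,0,0],[-25,-8,-84,0,0,0]]]'
```

```text
clock: 7.1
tcp_pos: [484.6, -46.3, 130.4]
tcp_rot: [-179.8, 0.5, 16.7]
force: [-0.0, 1.6, 2.3]
gripper_width: 0.3
grasp_force: 1.0
```

Contact at 2.3 N, following the arc. I'm continuing onto the catch.

```bash
python3 -m pendant '[[[-1,0,-6,0,0,0],[-2,0,-12,0,0,0],[-3,0,-16,0,0,0],[-3,0,-19,0,0,0],[-3,0,-21,0,0,0],[-3,0,-22,0,0,0],[-3,0,-22,0,0,0]]]'
```

```text
clock: 7.8
tcp_pos: [482.0, -46.7, 109.3]
tcp_rot: [-179.9, 0.5, 16.7]
force: [-0.5, -1.8, 1.8]
gripper_width: -0.1
grasp_force: 1.2
```

```bash
python3 -m pendant '[[[0,0,-1,0,0,0],[0,0,-2,0,0,0],[0,0,-3,0,0,0],[0,0,-3,0,0,0]]]';  python3 -m pendant '[[[0,0,10,0,0,0],[-5,0,35,0,0,0],[-25,-10,50,1,-4,0],[-40,-20,55,2,-8,0],[-50,-30,55,3,-10,0],[-50,-45,55,3,-10,0],[-50,-45,55,3,-10,0]]]'
python3 - <<'E'
from h import *
print(robot.state()['tcp_pos'])
m,p,d=snap('wrist','w4.png')
r=robot.silhouettes('wrist','short_key')[0]
v,u=np.nonzero(r['region']&(d>0)); w=world(m,d,u,v)
print(r['p'],r['box'],np.round(np.median(w,0)),np.round(np.percentile(w,[2,98],0)).tolist())
v,u=np.mgrid[0:420,0:560]; w=world(m,d,u,v).reshape(-1,3); a=np.deg2rad(16.3)
L=(w-[510,-38,0])@np.array([[np.cos(a),-np.sin(a),0],[np.sin(a),np.cos(a),0],[0,0,1]])
for lo in range(-60,80,15):
    q=(abs(L[:,1])<60)&(L[:,2]<180)&(L[:,0]>lo)&(L[:,0]<lo+10); print(lo,q.sum(),np.round(np.percentile(L[q,2],[5,50,95]),1) if q.any() else '')
E
```

```text
clock: 8.2
tcp_pos: [482.0, -46.7, 106.7]
tcp_rot: [-179.9, 0.5, 16.7]
force: [-2.8, -1.8, 7.6]
gripper_width: 0.4
grasp_force: 3.8
clock: 8.9
tcp_pos: [431.6, -92.9, 161.9]
tcp_rot: [-179.9, -10.0, 16.6]
force: [0.2, 0.9, 0.2]
gripper_width: -0.1
grasp_force: 0.0
[431.64361918 -92.93311384 161.87725399]Traceback (most recent call last):
  File "<stdin>", line 4, in <module>
IndexError: list index out of range
```

View pics/w4.png

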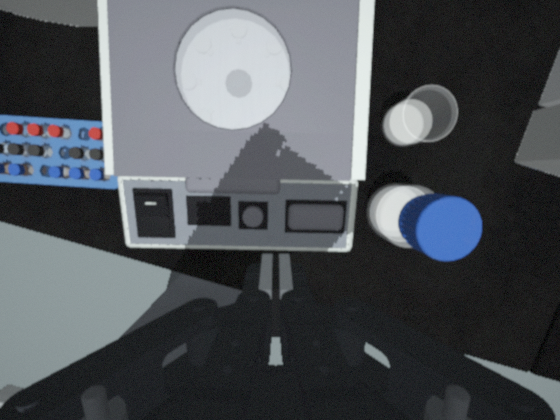

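The lid is down near the deck; the key shows at (315,216). I'm checking the lid's height profile, since 7.6 N may not have passed the catch.

```bash
cat > lid.py <<'E'
from h import *
import sys
m,p,d=snap('wrist',sys.argv[1])
v,u=np.mgrid[0:420,0:560]; w=world(m,d,u,v).reshape(-1,3); a=np.deg2rad(16.3)
L=(w-[510,-38,0])@np.array([[np.cos(a),-np.sin(a),0],[np.sin(a),np.cos(a),0],[0,0,1]])
q=(abs(L[:,1])<70)&(L[:,1]<-40)&(L[:,2]<180)&(L[:,0]>-30)&(L[:,0]<70)
c=np.polyfit(L[q,0],L[q,2],1); print('slope',c,q.sum())
for r in robot.silhouettes('wrist','short_key')[:1]:
    v,u=np.nonzero(r['region']&(d>0)); w=world(m,d,u,v)
    print(r['p'],r['box'],np.round(np.median(w,0)),np.round(np.percentile(w,[2,98],0)).tolist())
u,v=np.arange(290,342,3),216+0*np.arange(290,342,3); print(np.round(np.median(world(m,d,u,v),0)))
E
python3 lid.py w5.png
```

```text
slope [-1.05708415e-03  1.09181000e+02] 7558
0.9 [318.5, 219.5, 50.3, 25.2] [ 459. -117.   84.] [[447.0, -137.0, 80.0], [470.0, -98.0, 86.0]]
[ 460. -115.   84.]
```

The lid is shut (slope about 0.001 rad, 109 mm high, holding unaided). I'm moving over the short key.

```bash
python3 -m pendant '[[[10,-10,-10,0,0,0],[20,-20,-25,0,0,0],[25,-24,-45,0,0,0],[25,-24,-62,0,0,0],[25,-24,-68,0,0,0],[25,-24,-68,0,0,0]]]'
python3 lid.py w6.png
```

```text
clock: 9.7
tcp_pos: [456.6, -114.5, 92.6]
tcp_rot: [-179.8, -9.9, 16.8]
force: [-0.6, 0.0, 0.2]
gripper_width: 0.1
grasp_force: 0.0
slope [-7.43192997e-04  1.09201312e+02] 13415
0.89 [281.6, 265.1, 71.0, 34.8] [ 464. -124.   84.] [[451.0, -138.0, 79.0], [471.0, -98.0, 86.0]]
[ 492. -124.  109.]
```

View pics/w6.png

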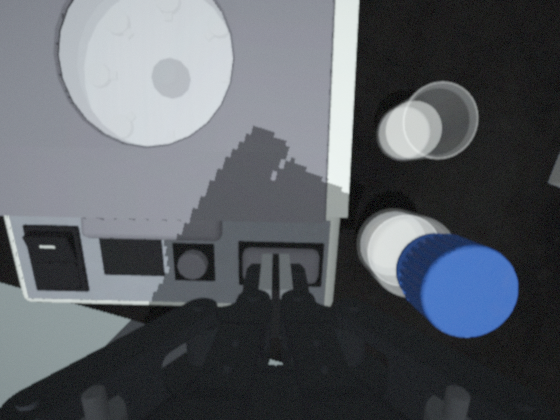

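The fingertips at (276,255) are over the key, centred at (281,265). I'm pressing along the panel normal.

```bash
python3 -m pendant '[[[1,-1,-5,0,0,0],[1.5,-1,-8,0,0,0],[2,-1,-10,0,0,0],[2,-1,-11.5,0,0,0],[2,-1,-12.5,0,0,0],[2,-1,-12.5,0,0,0]]]'
```

```text
clock: 10.4
tcp_pos: [459.6, -116.6, 81.6]
tcp_rot: [-179.9, -10.0, 16.7]
force: [-3.0, -0.3, 9.0]
gripper_width: 0.3
grasp_force: 4.3
```

```bash
python3 -m pendant '[[[0,0,-0.5,0,0,0],[0,0,-1,0,0,0],[0,0,-1,0,0,0],[0,0,-1,0,0,0],[0,0,-1,0,0,0]]]'
```

```text
clock: 10.9
tcp_pos: [459.7, -116.6, 81.3]
tcp_rot: [-179.9, -10.0, 16.7]
force: [-8.4, 1.4, 21.5]
gripper_width: -0.1
grasp_force: 10.9
```

```bash
python3 lid.py w7.png; python3 -c "
from rig import robot; s=robot.state(); print(s['force'],s['tcp_pos']); print(robot.sign_off())"
```

```text
slope [-1.21821949e-03  1.09204482e+02] 15086
0.71 [275.8, 274.1, 75.7, 28.0] [ 461. -104.   80.] [[448.0, -137.0, 78.0], [470.0, -98.0, 82.0]]
[ 496. -124.  109.]
[-7.74510761  1.80485924 19.67106052] [ 459.7039932  -116.60985812   81.36705618]
the job is handed in; nothing more can be done
None
```

I handed the job in at about 11 s with the rocker on, the lid measured shut, and the fingers holding the short-spin key down with about 20 N. The sign-off returned no verdict.

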